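Rack the press sleeves by size

TASK

Put the four steel press sleeves away on the post rack, one over each post and standing flat on the bar, in order of diameter: the largest on the post next to the black pull knob, then smaller and smaller to the plain end. Leave the ratchet, the tape and the grease tub where they are.

Things in the scene. Friction and masses are not known exactly. Their poses are not given: they have to be found in the camera images.
- sleeve_56: Bearing press sleeve: a plain light-grey steel tube, open at both ends, 56 mm outside diameter, 49 mm bore (wall 3.5 mm), 45 mm high, about 204 g. Stands on end on the worktop at the start. Origin: centre of its underside; z along its axis, up. The four sleeves differ only in diameter (56, 48, 40, 32 mm).
- sleeve_48: Bearing press sleeve: a plain light-grey steel tube, open at both ends, 48 mm outside diameter, 41 mm bore (wall 3.5 mm), 45 mm high, about 173 g. Stands on end on the worktop at the start. Origin: centre of its underside; z along its axis, up. The four sleeves differ only in diameter (56, 48, 40, 32 mm).
- sleeve_40: Bearing press sleeve: a plain light-grey steel tube, open at both ends, 40 mm outside diameter, 33 mm bore (wall 3.5 mm), 45 mm high, about 142 g. Stands on end on the worktop at the start. Origin: centre of its underside; z along its axis, up. The four sleeves differ only in diameter (56, 48, 40, 32 mm).
- sleeve_32: Bearing press sleeve: a plain light-grey steel tube, open at both ends, 32 mm outside diameter, 25 mm bore (wall 3.5 mm), 45 mm high, about 111 g. Stands on end on the worktop at the start. Origin: centre of its underside; z along its axis, up. The four sleeves differ only in diameter (56, 48, 40, 32 mm).
- rack: Storage rack for the sleeves, fixed in place: a low flat dark-grey metal bar 360 mm long, 70 mm wide and 12 mm high, lying roughly across the robot's front, with a slot along the middle of its top from which four thin steel posts stand, and a black pull knob on one end. Origin: centre of its underside; y runs along the bar, x across it, z up.
- pull_knob: Black pull knob, 29 mm in diameter and 31 mm high, standing on the bar's top near one of its ends, 160 mm from the bar's middle and beyond the last post; the other end has only a small flat screw. It may be at either end from start to start. Fixed. Origin: centre of its underside, at the height of the bar's top.
- post_a: One of the four posts of the rack: a plain upright steel pin 9 mm in diameter, standing 48 mm above the bar's top, tip tapered and rounded. Fixed. Origin: on the pin's axis at the height of the bar's top (12 mm above the worktop); z up. The posts are alike and stand in one row along the bar's middle, 66 to 82 mm apart; which letter stands where in the row changes from start to start.
- post_b: One of the four posts of the rack: a plain upright steel pin 9 mm in diameter, standing 48 mm above the bar's top, tip tapered and rounded. Fixed. Origin: on the pin's axis at the height of the bar's top (12 mm above the worktop); z up. The posts are alike and stand in one row along the bar's middle, 66 to 82 mm apart; which letter stands where in the row changes from start to start.
- post_c: One of the four posts of the rack: a plain upright steel pin 9 mm in diameter, standing 48 mm above the bar's top, tip tapered and rounded. Fixed. Origin: on the pin's axis at the height of the bar's top (12 mm above the worktop); z up. The posts are alike and stand in one row along the bar's middle, 66 to 82 mm apart; which letter stands where in the row changes from start to start.
- post_d: One of the four posts of the rack: a plain upright steel pin 9 mm in diameter, standing 48 mm above the bar's top, tip tapered and rounded. Fixed. Origin: on the pin's axis at the height of the bar's top (12 mm above the worktop); z up. The posts are alike and stand in one row along the bar's middle, 66 to 82 mm apart; which letter stands where in the row changes from start to start.
- ratchet: Bystander: chrome ratchet handle, 194 mm long, 16 mm high, lying behind the work at the right. Origin: centre of its underside. Not to be moved.
- tape_roll: Bystander: roll of black tape, 68 mm in diameter, 19 mm high, lying flat behind the work at the left. Origin: centre of its underside. Not to be moved.
- loose_tub: Bystander: small white grease tub with a blue and red label, 60 mm in diameter, 74 mm high, standing at the left of the work (another stands on the battery at the right). Origin: centre of its underside. Not to be moved.

How it is judged:
At the end, for the whole second after the job is handed in: Every sleeve stands upright (within 0.08 rad) on the bar's top with one post inside its bore (underside within 4 mm of the bar's top): the 56 mm sleeve on the post nearest the pull knob, then 48 mm, 40 mm and 32 mm, the last on the post at the plain end; all are at rest and released (((y of pull_knob in the frame of rack above 0 m and y of sleeve_56 in the frame of rack between 0.075 and 0.15 m and y of sleeve_48 in the frame of rack between 0.001 and 0.073 m and y of sleeve_40 in the frame of rack between -0.073 and -0.001 m and y of sleeve_32 in the frame of rack between -0.15 and -0.075 m) or (y of pull_knob in the frame of rack below 0 m and y of sleeve_56 in the frame of rack between -0.15 and -0.075 m and y of sleeve_48 in the frame of rack between -0.073 and -0.001 m and y of sleeve_40 in the frame of rack between 0.001 and 0.073 m and y of sleeve_32 in the frame of rack between 0.075 and 0.15 m)) and (horizontal distance between sleeve_56 and post_a below 0.022 m or horizontal distance between sleeve_56 and post_b below 0.022 m or horizontal distance between sleeve_56 and post_c below 0.022 m or horizontal distance between sleeve_56 and post_d below 0.022 m) and z of sleeve_56 in the frame of rack between 0.009 and 0.016 m and angle between each of sleeve_56, sleeve_48, sleeve_40, sleeve_32's own z axis and vertical below 0.08 rad and linear speed of each of sleeve_56, sleeve_48, sleeve_40, sleeve_32 below 0.02 m/s and angular speed of each of sleeve_56, sleeve_48, sleeve_40, sleeve_32 below 0.3 rad/s and (horizontal distance between sleeve_48 and post_a below 0.018 m or horizontal distance between sleeve_48 and post_b below 0.018 m or horizontal distance between sleeve_48 and post_c below 0.018 m or horizontal distance between sleeve_48 and post_d below 0.018 m) and z of sleeve_48 in the frame of rack between 0.009 and 0.016 m and (horizontal distance between sleeve_40 and post_a below 0.014 m or horizontal distance between sleeve_40 and post_b below 0.014 m or horizontal distance between sleeve_40 and post_c below 0.014 m or horizontal distance between sleeve_40 and post_d below 0.014 m) and z of sleeve_40 in the frame of rack between 0.009 and 0.016 m and (horizontal distance between sleeve_32 and post_a below 0.01 m or horizontal distance between sleeve_32 and post_b below 0.01 m or horizontal distance between sleeve_32 and post_c below 0.01 m or horizontal distance between sleeve_32 and post_d below 0.01 m) and z of sleeve_32 in the frame of rack between 0.009 and 0.016 m); the robot touches nothing.
It fails at once if the ratchet is pushed more than 25 mm from where it lay (distance of ratchet from where it was at the start of the episode above 0.025 m).
It fails at once if the tape roll is pushed more than 25 mm from where it lay (distance of tape_roll from where it was at the start of the episode above 0.025 m).
It fails at once if the grease tub is pushed more than 25 mm from where it lay (distance of loose_tub from where it was at the start of the episode above 0.025 m).
It also fails if it takes over 109 s, if anything falls off the work surface, if the arm or the gripper's body presses on something with over 40 N, if the wrist force passes 120 N, or if a joint passes its speed limit or range.

ROBOT

A 6-joint arm with a two-finger parallel gripper is mounted at the origin on a cart in front of the work surface, level with it; the furniture and walls round the work are solid. World frame = base frame: x ahead of the robot, y to its left, z up, the work surface at z = 0. Lengths are in m, angles in rad, forces in N, time in s.
With the tool pointing down it reaches from about 0.25 to 0.85 m from the base axis. Payload 12.5 kg.
Tool frame: the origin (TCP) lies where the fingers leave the gripper's body, on its centre line; the fingertips stand 84 mm ahead of it and the grasp point (between the pads) lies ahead of it (bot.grip_point_offset is the z of the grasp point in the tool frame, in m); z points along the fingers, y is the line along which they close (so a half turn about z gives the same grasp; the last joint's range is limited). The gripper opens to 93 mm and grips with 3 to 60 N. Pads are 15 mm wide; open, the fingers measure 128 mm over their backs; the gripper's body (75 mm by 188 mm) begins 65 mm behind the grasp point.
Start: joints at [1.259, 0.351, 1.652, -0, 1.139, -0.085], TCP at [0.124, 0.536, 0.303] pointing down, gripper open.
Joint ranges: [-2.75, 2.75], [-0.79, 2.1], [0.01, 2.65], [-1.57, 4.71], [0.07, 3.14], [-2.87, 2.87]. Speed limits (rad/s): [2.22, 2.22, 2.79, 3.14, 3.14, 3.14].

INTERFACE

Orientations are given as a unit quaternion [x, y, z, w].
In Python, from rig import readout, optics, bot gives the robot as it stands.
- The arm moves only by the shell command python3 -m handwheel 'ROWS' [FORCE]. ROWS is JSON, a list of rows, each an object of numbers: "dx", "dy", "dz": the shift along the tool's x, y, z in mm; "ax", "ay", "az": the turn, a rotation vector about the tool's x, y, z in rad; "jaw": the gripper's target within -1 to 1 (shut at 1, half-way at 0, fully open at -1). In form: [{"dx": .., "dy": .., "dz": .., "ax": .., "ay": .., "az": .., "jaw": ..}, ...]. A call has 1 to 10 rows; each row shifts and turns the commanded pose from where the row before left it, along the tool's axes as they then stand; what a row does not reach is not made up. A row lasts 1/10 s, in which the tool goes at most 50 mm and 8.59 degrees, less where a joint would pass 70% of its speed; a pose out of reach is approached as far as the arm can. A call with a gripper value outside its range is refused whole. The fingers move at their own pace and stop on an object; FORCE is the grip in N (left out, the last holds). Time passes only in rows, so rows that do not move let the fingers close. It gives the time, the measured TCP pose, the force, the opening and the grip force at its end, in the units of the state.
- readout.state(): the state, without advancing time (a new reading comes with each control period).
- optics.camera(name): name is "side" or "top" or "wrist"; returns a dict with "image" (420x560x3 uint8, red, green, blue), "range_z" (420x560 float32, m along the optical axis (not along the pixel's ray), 0 where there is no reading), "vertical_fov" (degrees; the focal length in pixels is half the picture's height over the tangent of half this angle, whatever the lens; pixels are square), "cx", "cy" (the principal point, pixels), "camera_from_world" (4x4, takes a point from world to camera coordinates). Camera axes: x right, y up, looking along -z (the intrinsics and any distortion apply to the point x, -y, -z); pixel columns grow to the right and rows downward; lengths in m; the calibration is good to about 2 mm. The wrist camera is an equidistant fisheye: a pixel r from the principal point sees the ray r / f radians off the axis. A picture is of the moment at which its call begins.
- bot.hand_in(): hands the job in; it is judged then, once.
The state is a dict: "time": time; "joint_positions": joint angles; "qd": joint speeds; "tau": joint torques, N m; "ee_pos": TCP position; "ee_rot": TCP orientation; "force": force on the tool from outside, world axes, zero at the start; "torque": the same for the moment, N m; "grip_width": finger opening in m; "grip_force": force on a finger pad.
Only numpy, scipy, OpenCV 4.12 (cv2) and the standard library are available. Lean on these libraries where they do the work, as an engineer would, in place of code of your own. Each camera call takes 0.05 s, during which the arm holds its last target. There are 200 camera calls.

## Working session

There is one attempt and no reset: what is moved stays moved. The work goes in short steps, Python scripts to look and compute and a shell command to move; the robot and the scene stay as the last step left them, time stands still between calls to the robot, and variables do not carry over. Pictures are saved under pics/ and viewed, at most 17 in all, crops included, and the job is handed in when it is done.

```bash
mkdir -p pics; ls
cat > h.py <<'E'
import numpy as np, cv2
from rig import readout, optics, bot
def cam(n):
    c=optics.camera(n); c['n']=n
    c['f']=210/np.tan(np.radians(c['vertical_fov'])/2); return c
def rays(c,uv):
    uv=np.atleast_2d(np.asarray(uv,float)); x=(uv[:,0]-c['cx'])/c['f']; y=(uv[:,1]-c['cy'])/c['f']
    if c['n']=='wrist':
        r=np.hypot(x,y)+1e-12; d=np.c_[np.sin(r)*x/r,-np.sin(r)*y/r,-np.cos(r)]
    else: d=np.c_[x,-y,-np.ones(len(x))]
    M=np.linalg.inv(c['camera_from_world']); return M[:3,3],d@M[:3,:3].T
def plane(c,uv,z):
    o,d=rays(c,uv); return o+d*((z-o[2])/d[:,2])[:,None]
def depthpts(c):
    v,u=np.mgrid[:420,:560]; uv=np.c_[u.ravel(),v.ravel()]
    o,d=rays(c,uv); M=c['camera_from_world'][:3,:3]
    dz=-(d@M.T)[:,2]; return (o+d*(c['range_z'].ravel()/dz)[:,None]).reshape(420,560,3)
E
python3 - <<'E'
from h import *
s=readout.state(); print(s['time'],s['ee_pos'],s['ee_rot'],bot.grip_point_offset)
for n in('top','side','wrist'):
    c=cam(n); cv2.imwrite(f'pics/{n}0.png',c['image'][:,:,::-1]); np.save(f'{n}0.npy',c,allow_pickle=True)
    print(n,c['f'],c['cx'],c['cy'],np.linalg.inv(c['camera_from_world']).round(3).tolist())
E
```

```text
pics
0.0 [0.1235638  0.53568046 0.30218782] [ 1.13156066e-01  9.93577050e-01 -5.81626608e-04 -1.12267962e-04] 0.0653
top 456.10203582442807 273.26271151664787 212.36081467427263 [[0.005, 0.985, -0.173, 0.414], [-0.999, 0.011, 0.03, -0.014], [0.032, 0.172, 0.985, 1.046], [0.0, 0.0, 0.0, 1.0]]
side 524.756541998812 268.76929196027686 196.58186898288358 [[0.89, 0.304, -0.338, 0.182], [-0.455, 0.569, -0.685, -0.856], [-0.016, 0.764, 0.645, 0.837], [0.0, 0.0, 0.0, 1.0]]
wrist 325.19226210127806 274.4971014542295 212.14769083664066 [[0.225, -0.934, -0.276, 0.047], [0.974, 0.216, 0.064, 0.553], [-0.0, -0.284, 0.959, 0.386], [0.0, 0.0, 0.0, 1.0]]
```

View pics/top0.png

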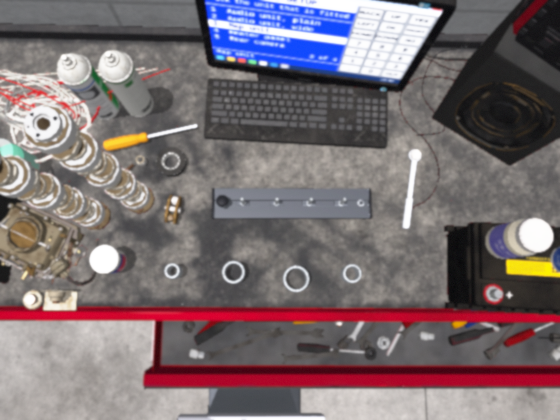

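View pics/side0.png

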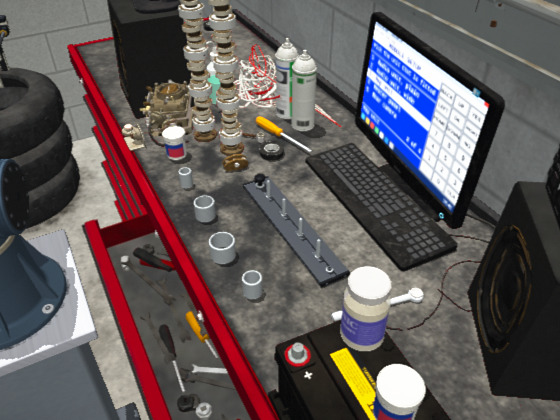

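Knob is on the left (222,201), i.e. +y. The posts are near (243/276/310/341, 201). The sleeves in the top view are 32 mm at (172,270), 48 mm at (234,272), 56 mm at (296,278) and 40 mm at (352,272).

Run:
```python
from h import *
T=np.load('top0.npy',allow_pickle=True).item(); S=np.load('side0.npy',allow_pickle=True).item()
for C in(T,S):
    P=depthpts(C); ok=C['range_z']>0
    print(C['n'],'table z', np.median(P[ok&(abs(P[:,:,2])<.03)&(P[:,:,0]>.25)&(P[:,:,0]<.6)&(abs(P[:,:,1])<.3)][:,2]))
    m=ok&(P[:,:,2]>.025)&(P[:,:,2]<.06)&(P[:,:,0]>.2)&(P[:,:,0]<.38)&(P[:,:,1]<.26)&(P[:,:,1]>-.26)
    n,l,st,ce=cv2.connectedComponentsWithStats(m.astype(np.uint8))
    for i in range(1,n):
        if st[i,4]<25: continue
        q=P[l==i]; t=q[q[:,2]>np.percentile(q[:,2],60)]
        (cx,cy),r=cv2.minEnclosingCircle(t[:,:2].astype(np.float32))
        print(i,st[i],'z95',np.percentile(q[:,2],90).round(4),'c',round(cx,4),round(cy,4),'d',round(2*r,4))
    m=ok&(P[:,:,2]>.006)&(P[:,:,2]<.02)&(P[:,:,0]>.38)&(P[:,:,0]<.55)&(abs(P[:,:,1])<.26)
    print('bar',np.median(P[m][:,2]),cv2.minAreaRect(P[m][:,:2].astype(np.float32)))
a=T['image'][175:305,150:375,::-1]; b=S['image'][160:305,165:355,::-1]
cv2.imwrite('pics/a.png',np.vstack([cv2.resize(a,(520,300)),cv2.resize(b,(393*520//393,300))]))
cv2.imwrite('pics/tc.png',cv2.resize(a,(788,455),interpolation=cv2.INTER_CUBIC)); cv2.imwrite('pics/sc.png',cv2.resize(b,(760,580),interpolation=cv2.INTER_CUBIC))
```

```text
top table z -0.0007967962073344159
bar 0.012485332459052145 ((0.46311959624290466, -0.0038944482803344727), (0.4633662700653076, 0.07805505394935608), 87.84493255615234)
side table z -0.0009515153640703433
bar 0.013798893412385937 ((0.4448232650756836, -0.030090108513832092), (0.421085000038147, 0.05849159508943558), 88.54700469970703)
```

View pics/tc.png

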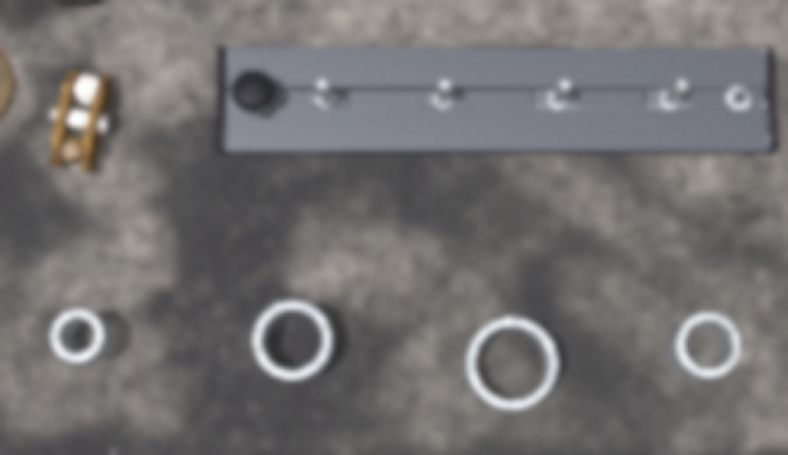

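View pics/sc.png

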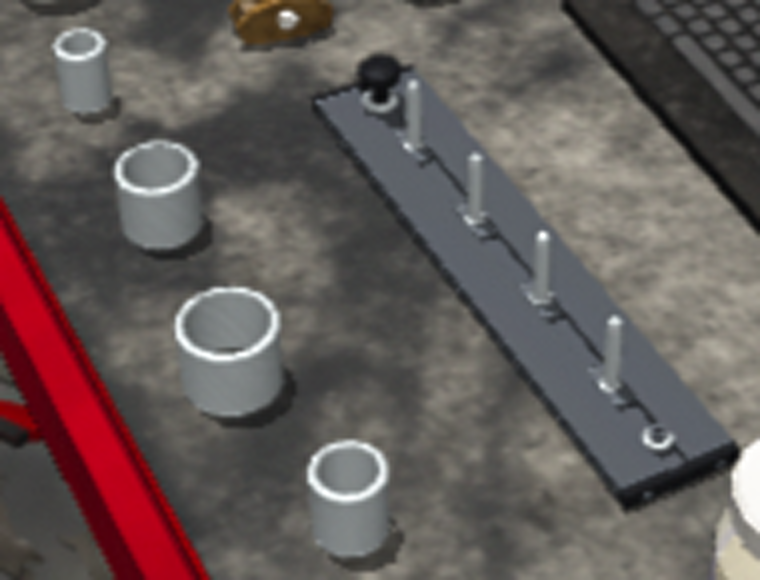

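The crops show each sleeve's bright rim in both views. In the side crop the post tips are at (414,84), (476,157), (543,236) and (614,320). In the top crop they are at about (321,86), (446,86), (565,86) and (682,85). Depth has no returns on the sleeves, so I'll triangulate the rims and tips.

```bash
cat >> h.py <<'E'
def tri(c1,p1,c2,p2):
    o1,d1=rays(c1,p1); o2,d2=rays(c2,p2); d1=d1[0]/np.linalg.norm(d1[0]); d2=d2[0]/np.linalg.norm(d2[0])
    A=np.c_[d1,-d2]; t=np.linalg.lstsq(A,o2-o1,rcond=None)[0]
    a=o1+t[0]*d1; b=o2+t[1]*d2; return (a+b)/2,np.linalg.norm(a-b)
E
python3 - <<'E'
from h import *
T=np.load('top0.npy',allow_pickle=True).item(); S=np.load('side0.npy',allow_pickle=True).item()
def rim(C,u,v,h,thr):
    g=C['image'].min(2); x0,y0=int(u-h),int(v-h); g=cv2.resize(g[y0:y0+2*h,x0:x0+2*h],None,fx=4,fy=4,interpolation=cv2.INTER_CUBIC)
    m=(g>thr).astype(np.uint8)
    n,l,st,ce=cv2.connectedComponentsWithStats(m); i=1+np.argmax(st[1:,4])
    cs=max(cv2.findContours((l==i).astype(np.uint8),cv2.RETR_EXTERNAL,cv2.CHAIN_APPROX_NONE)[0],key=len)
    e=cv2.fitEllipse(cs); return np.array([(e[0][0]+.5)/4-.5+x0,(e[0][1]+.5)/4-.5+y0]),np.array(e[1])/4
R={32:((172,270.7),(185,170.5)),48:((234,272),(204,201.7)),56:((296,279),(222,240.7)),40:((352,273.5),(252,277.5))}
for k,(t,s) in R.items():
    ht=int(k*.25+6)
    pt,et=rim(T,*t,ht,170)
    for thr in(195,210):
        ps,es=rim(S,*s,ht+2,thr); p,g=tri(T,pt,S,ps)
        print(k,pt.round(1),et.round(1),ps.round(1),es.round(1),'P',p.round(4),'gap',round(g,4),'top@.045',plane(T,pt,.045)[0].round(4),'side',plane(S,ps,.045)[0].round(4))
tt=np.array([(321,86),(446,86),(565,86),(682,85)])/3.5+(149.6,174.6); ss=np.array([(414,84),(476,157),(543,236),(614,320)])/4+(164.6,159.6)
tb=np.array([(324,99),(442,99),(556,99),(671,99)])/3.5+(149.6,174.6); sb=np.array([(413,150),(474,216),(540,296),(608,385)])/4+(164.6,159.6)
for i in range(4):
    p,g=tri(T,tt[i],S,ss[i]); b,gb=tri(T,tb[i],S,sb[i])
    print('tip',p.round(4),round(g,4),'top@.058',plane(T,tt[i],.058)[0].round(4),'side',plane(S,ss[i],.058)[0].round(4),'base',b.round(4),round(gb,4))
for n,q in(('knob',(254,92)),('screw',(738,98)),('L',(221,100)),('R',(774,98))): print(n,plane(T,np.array(q)/3.5+(149.6,174.6),.04 if n=='knob' else .012)[0].round(4))
E
```

```text
32 [171.5 270.5] [14.7 15.5] [184.3 170.8] [ 6.8 10.9] P [0.4584 0.1762 0.0416] gap 0.0021 top@.045 [0.4592 0.1753 0.045 ] side [0.4562 0.1721 0.045 ]
32 [171.5 270.5] [14.7 15.5] [182.1 173.3] [1.8 6.7] P [0.4557 0.1786 0.0336] gap 0.0084 top@.045 [0.4592 0.1753 0.045 ] side [0.4478 0.165  0.045 ]
48 [232.9 271.7] [21.9 22.2] [203.3 201.5] [12.1 18.9] P [0.4566 0.043  0.0419] gap 0.0019 top@.045 [0.4574 0.0426 0.045 ] side [0.4546 0.0397 0.045 ]
48 [232.9 271.7] [21.9 22.2] [199.3 202.7] [ 9.2 10.9] P [0.452  0.0443 0.0404] gap 0.0114 top@.045 [0.4574 0.0426 0.045 ] side [0.4449 0.0404 0.045 ]
56 [295.6 278.4] [25.5 26.2] [221.2 240.5] [17.2 24.3] P [ 0.4431 -0.094   0.0415] gap 0.0017 top@.045 [ 0.4438 -0.094   0.045 ] side [ 0.4412 -0.0971  0.045 ]
56 [295.6 278.4] [25.5 26.2] [221.2 240.2] [17.6 24.3] P [ 0.4432 -0.094   0.0422] gap 0.0015 top@.045 [ 0.4438 -0.094   0.045 ] side [ 0.4415 -0.0964  0.045 ]
40 [351.9 273.1] [18.3 18.7] [251.4 277.5] [14.6 19.2] P [ 0.4555 -0.2181  0.0417] gap 0.0015 top@.045 [ 0.456  -0.2176  0.045 ] side [ 0.4536 -0.2206  0.045 ]
40 [351.9 273.1] [18.3 18.7] [251.4 277.3] [13.9 18.1] P [ 0.4554 -0.218   0.0422] gap 0.0016 top@.045 [ 0.456  -0.2176  0.045 ] side [ 0.4537 -0.22    0.045 ]
tip [0.6165 0.0266 0.0554] 0.0002 top@.058 [0.6159 0.0265 0.058 ] side [0.6152 0.0236 0.058 ] base [0.6168 0.027  0.0038] 0.0029
tip [ 0.6166 -0.0523  0.0574] 0.0006 top@.058 [ 0.6168 -0.0524  0.058 ] side [ 0.616  -0.0529  0.058 ] base [ 0.6167 -0.0513  0.0114] 0.0019
tip [ 0.6176 -0.1279  0.057 ] 0.0006 top@.058 [ 0.6177 -0.1279  0.058 ] side [ 0.6168 -0.1288  0.058 ] base [ 0.6179 -0.127   0.0106] 0.0015
tip [ 0.6185 -0.2022  0.0575] 0.0016 top@.058 [ 0.6192 -0.2024  0.058 ] side [ 0.6174 -0.2025  0.058 ] base [ 0.6177 -0.2033  0.0102] 0.0038
knob [0.6151 0.07   0.04  ]
screw [ 0.6204 -0.2484  0.012 ]
L [0.6151 0.0939 0.012 ]
R [ 0.6207 -0.2726  0.012 ]
```

Rim heights of about 0.042 and tip heights of about 0.057 agree with the text (0.045 and 0.060) within calibration, and the rack's length and knob position also fit. I'll align the tool so it closes along world x. After that dx = world y, dy = world x and dz = down.

```bash
python3 -m handwheel '[{"az":0.1491,"jaw":-1},{"az":0.1491},{"az":0.1491},{"az":0.1491},{"az":0.1491},{"az":0.1491},{"az":0.1491},{"az":0.1491},{"az":0.1491},{}]' 30
python3 -c "
from h import *
s=readout.state();print(s['ee_pos'],s['ee_rot'],s['joint_positions'],s['grip_width'])"
```

```text
[0.12358484 0.53574856 0.30234775] [ 1.13180409e-01  9.93574366e-01 -4.06565303e-04 -9.38622959e-05] [ 1.25940198e+00  3.51084649e-01  1.65225750e+00  2.65688199e-05
  1.13908467e+00 -8.45585579e-02] 0.09305440839738244invalid input
```

```bash
python3 -m handwheel '[{"dx":0,"dy":0,"dz":0,"ax":0,"ay":0,"az":0.149,"jaw":-1},{"dx":0,"dy":0,"dz":0,"ax":0,"ay":0,"az":0.149,"jaw":-1},{"dx":0,"dy":0,"dz":0,"ax":0,"ay":0,"az":0.149,"jaw":-1},{"dx":0,"dy":0,"dz":0,"ax":0,"ay":0,"az":0.149,"jaw":-1},{"dx":0,"dy":0,"dz":0,"ax":0,"ay":0,"az":0.149,"jaw":-1},{"dx":0,"dy":0,"dz":0,"ax":0,"ay":0,"az":0.149,"jaw":-1},{"dx":0,"dy":0,"dz":0,"ax":0,"ay":0,"az":0.149,"jaw":-1},{"dx":0,"dy":0,"dz":0,"ax":0,"ay":0,"az":0.149,"jaw":-1},{"dx":0,"dy":0,"dz":0,"ax":0,"ay":0,"az":0.149,"jaw":-1},{"dx":0,"dy":0,"dz":0,"ax":0,"ay":0,"az":0,"jaw":-1}]' 30
python3 -c "
from h import *
s=readout.state();print(s['ee_pos'],s['ee_rot'],s['joint_positions'],s['grip_width'])"
```

```text
time: 1.15
ee_pos: [0.1236, 0.5358, 0.3026]
ee_rot: [0.707, 0.707, -0.0, 0.0]
force: [0.9, -0.2, 0.5]
grip_width: 0.093
grip_force: 0.0
[0.12362869 0.53582703 0.30256167] [ 7.06859623e-01  7.07353826e-01 -1.68878034e-04  9.63019106e-05] [ 1.25938432e+00  3.50863119e-01  1.65201419e+00 -1.90935621e-05
  1.13910378e+00  1.25869340e+00] 0.09302854660607095
```

```bash
python3 -m handwheel '[{"dx":-42,"dy":21.3,"jaw":-1},{"dx":-42,"dy":21.3,"jaw":-1},{"dx":-42,"dy":21.3,"jaw":-1},{"dx":-42,"dy":21.3,"jaw":-1},{"dx":-42,"dy":21.3,"jaw":-1},{"dx":-42,"dy":21.3,"jaw":-1},{"dx":-42,"dy":21.3,"jaw":-1},{"dx":-42,"dy":21.3,"jaw":-1}]'
python3 -m handwheel '[{"dx":-42,"dy":21.3,"jaw":-1},{"dx":-42,"dy":21.3,"jaw":-1},{"dx":-42,"dy":21.3,"jaw":-1},{"dx":-42,"dy":21.3,"jaw":-1},{"dx":-42,"dy":21.3,"jaw":-1},{"dx":-42,"dy":21.3,"jaw":-1},{"dx":-42,"dy":21.3,"jaw":-1},{"jaw":-1},{"jaw":-1}]'
python3 - <<'E'
from h import *
c=cam('wrist');np.save('w1.npy',c,allow_pickle=True);cv2.imwrite('pics/w1.png',c['image'][:,:,::-1])
print(readout.state()['ee_pos'],readout.state()['ee_rot'])
E
```

```text
[0.12362042 0.53583216 0.30254142] [ 7.04894575e-01  7.09312058e-01 -1.73504929e-04  1.08445062e-04]invalid input
invalid input
```

View pics/w1.png

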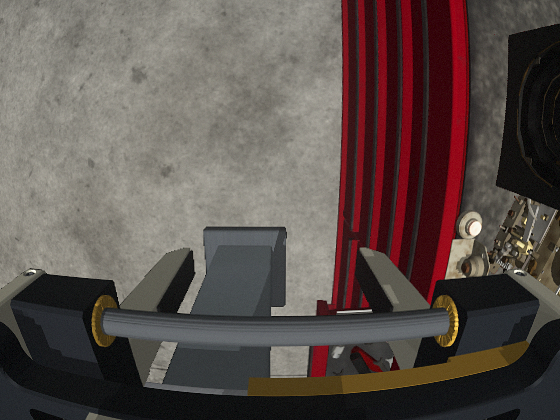

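All row keys are required. The picture only shows the floor and the bench edge at the start pose.

```bash
python3 -m handwheel '[{"dx":-42,"dy":21.3,"dz":0,"ax":0,"ay":0,"az":0,"jaw":-1},{"dx":-42,"dy":21.3,"dz":0,"ax":0,"ay":0,"az":0,"jaw":-1},{"dx":-42,"dy":21.3,"dz":0,"ax":0,"ay":0,"az":0,"jaw":-1},{"dx":-42,"dy":21.3,"dz":0,"ax":0,"ay":0,"az":0,"jaw":-1},{"dx":-42,"dy":21.3,"dz":0,"ax":0,"ay":0,"az":0,"jaw":-1},{"dx":-42,"dy":21.3,"dz":0,"ax":0,"ay":0,"az":0,"jaw":-1},{"dx":-42,"dy":21.3,"dz":0,"ax":0,"ay":0,"az":0,"jaw":-1},{"dx":-42,"dy":21.3,"dz":0,"ax":0,"ay":0,"az":0,"jaw":-1}]'
python3 -m handwheel '[{"dx":-42,"dy":21.3,"dz":0,"ax":0,"ay":0,"az":0,"jaw":-1},{"dx":-42,"dy":21.3,"dz":0,"ax":0,"ay":0,"az":0,"jaw":-1},{"dx":-42,"dy":21.3,"dz":0,"ax":0,"ay":0,"az":0,"jaw":-1},{"dx":-42,"dy":21.3,"dz":0,"ax":0,"ay":0,"az":0,"jaw":-1},{"dx":-42,"dy":21.3,"dz":0,"ax":0,"ay":0,"az":0,"jaw":-1},{"dx":-42,"dy":21.3,"dz":0,"ax":0,"ay":0,"az":0,"jaw":-1},{"dx":-42,"dy":21.3,"dz":0,"ax":0,"ay":0,"az":0,"jaw":-1},{"dx":0,"dy":0,"dz":0,"ax":0,"ay":0,"az":0,"jaw":-1},{"dx":0,"dy":0,"dz":0,"ax":0,"ay":0,"az":0,"jaw":-1}]'
python3 - <<'E'
from h import *
c=cam('wrist');np.save('w1.npy',c,allow_pickle=True);cv2.imwrite('pics/w2.png',c['image'][:,:,::-1])
print(readout.state()['ee_pos'],readout.state()['ee_rot'])
E
```

```text
time: 2.0
ee_pos: [0.2954, 0.1987, 0.3029]
ee_rot: [0.704, 0.71, 0.0, 0.0]
force: [0.3, 1.7, -0.7]
grip_width: 0.0927
grip_force: 0.0
time: 2.9
ee_pos: [0.4449, -0.0937, 0.3024]
ee_rot: [0.705, 0.709, -0.0, -0.0]
force: [0.2, 0.7, 0.4]
grip_width: 0.0934
grip_force: 0.0
[ 0.44464146 -0.0928374   0.30245844] [ 7.05248839e-01  7.08959692e-01 -1.46009426e-04 -4.56326143e-04]
```

View pics/w2.png

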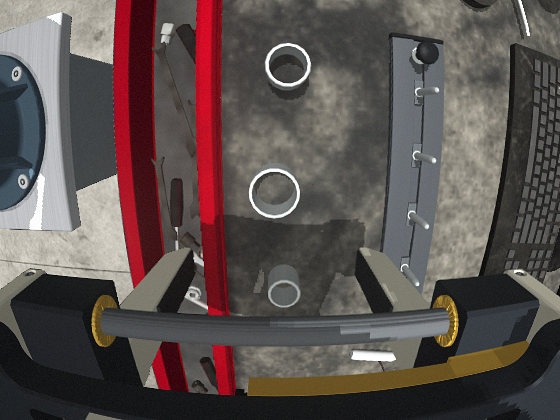

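The wrist view shows the 48 sleeve at (288,65), the 56 sleeve at (274,193) and the 40 sleeve at (284,290). The posts run along the bar's slot and the knob is at (425,50). I'll cross-check these positions against the fixed cameras.

Run:
```python
from h import *
W=np.load('w1.npy',allow_pickle=True).item(); T=np.load('top0.npy',allow_pickle=True).item()
for n,u,v,z in((48,288,65,.045),(56,274,193,.045),(40,284,288,.045),('p1',437,91,.060),('p2',434,160,.06),('p3',430,228,.06),('p4',418,284,.06)):
    print(n,plane(W,(u,v),z)[0].round(4))
for p in((232.9,271.7),(295.6,278.4),(351.9,273.1)): 
    i=(232.9,295.6,351.9).index(p[0]); a,g=tri(T,p,W,[(288,65),(274,193),(284,288)][i]); print(a.round(4),round(g,4))
```

```text
48 [0.458  0.0422 0.045 ]
56 [ 0.4441 -0.094   0.045 ]
40 [ 0.4565 -0.2101  0.045 ]
p1 [0.6179 0.0247 0.06  ]
p2 [ 0.6185 -0.051   0.06  ]
p3 [ 0.6238 -0.1293  0.06  ]
p4 [ 0.6209 -0.2021  0.06  ]
[0.4578 0.0427 0.0419] 0.0005
[ 0.444  -0.0941  0.0445] 0.0002
[ 0.4571 -0.2219  0.0244] 0.0003
```

Views agree to about 1 mm. Now I'll descend 209 mm onto the 56 sleeve.

```bash
python3 -m handwheel '[{"dx":-1,"dy":0,"dz":40,"ax":0,"ay":0,"az":0,"jaw":-1},{"dx":0,"dy":0,"dz":45,"ax":0,"ay":0,"az":0,"jaw":-1},{"dx":0,"dy":0,"dz":45,"ax":0,"ay":0,"az":0,"jaw":-1},{"dx":0,"dy":0,"dz":40,"ax":0,"ay":0,"az":0,"jaw":-1},{"dx":0,"dy":0,"dz":24,"ax":0,"ay":0,"az":0,"jaw":-1},{"dx":0,"dy":0,"dz":15,"ax":0,"ay":0,"az":0,"jaw":-1},{"dx":0,"dy":0,"dz":0,"ax":0,"ay":0,"az":0,"jaw":-1},{"dx":0,"dy":0,"dz":0,"ax":0,"ay":0,"az":0,"jaw":-1}]'
python3 -m handwheel '[{"dx":0,"dy":0,"dz":0,"ax":0,"ay":0,"az":0,"jaw":1},{"dx":0,"dy":0,"dz":0,"ax":0,"ay":0,"az":0,"jaw":1},{"dx":0,"dy":0,"dz":0,"ax":0,"ay":0,"az":0,"jaw":1},{"dx":0,"dy":0,"dz":0,"ax":0,"ay":0,"az":0,"jaw":1},{"dx":0,"dy":0,"dz":0,"ax":0,"ay":0,"az":0,"jaw":1},{"dx":0,"dy":0,"dz":0,"ax":0,"ay":0,"az":0,"jaw":1},{"dx":0,"dy":0,"dz":0,"ax":0,"ay":0,"az":0,"jaw":1},{"dx":0,"dy":0,"dz":0,"ax":0,"ay":0,"az":0,"jaw":1}]' 30
```

```text
time: 3.75
ee_pos: [0.4451, -0.0934, 0.0944]
ee_rot: [0.705, 0.709, 0.0, 0.0]
force: [0.5, -0.0, -0.2]
grip_width: 0.0932
grip_force: 0.0
time: 4.55
ee_pos: [0.445, -0.0942, 0.0938]
ee_rot: [0.706, 0.708, -0.0, -0.0]
force: [-1.3, -0.7, 3.5]
grip_width: 0.0525
grip_force: 30.0
```

Width reads 52.5 mm on a 56 mm sleeve, so I'll lift it and look.

```bash
python3 -m handwheel '[{"dx":0,"dy":0,"dz":-10,"ax":0,"ay":0,"az":0,"jaw":1},{"dx":0,"dy":0,"dz":-20,"ax":0,"ay":0,"az":0,"jaw":1},{"dx":0,"dy":0,"dz":-35,"ax":0,"ay":0,"az":0,"jaw":1},{"dx":0,"dy":0,"dz":-35,"ax":0,"ay":0,"az":0,"jaw":1},{"dx":0,"dy":0,"dz":0,"ax":0,"ay":0,"az":0,"jaw":1},{"dx":0,"dy":0,"dz":0,"ax":0,"ay":0,"az":0,"jaw":1}]'
python3 - <<'E'
from h import *
c=cam('wrist');s=cam('side');np.save('w2.npy',c,allow_pickle=True);np.save('s2.npy',s,allow_pickle=True)
a=cv2.resize(c['image'][150:400,100:460],(800,555))
b=cv2.resize(s['image'][120:300,120:360],(800,600))
cv2.imwrite('pics/w3.png',np.vstack([cv2.resize(c['image'],(560,300)),cv2.resize(b,(560,300))])[:,:,::-1])
E
```

```text
time: 5.15
ee_pos: [0.445, -0.0941, 0.1942]
ee_rot: [0.706, 0.708, 0.0, 0.001]
force: [-0.4, -0.3, -2.7]
grip_width: 0.0524
grip_force: 30.0
```

View pics/w3.png

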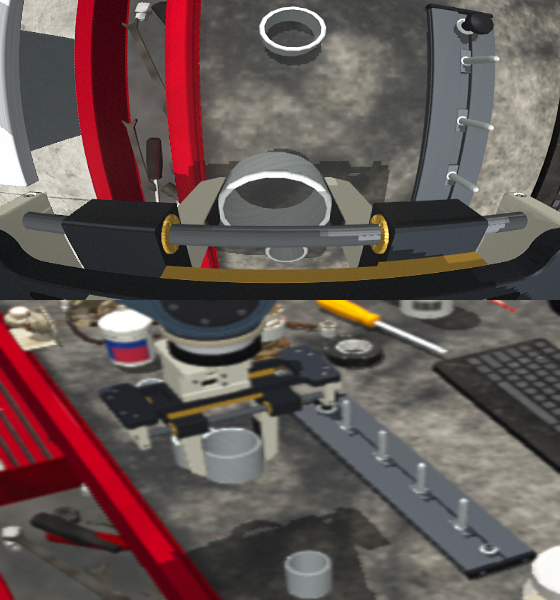

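The sleeve is lifted upright between the fingers. In the wrist view its rim spans x≈219–332 with its far edge at stacked row 172, which is image row 241. I'll compute the rim position relative to the tool.

Run:
```python
from h import *
W=np.load('w2.npy',allow_pickle=True).item();S=np.load('s2.npy',allow_pickle=True).item()
print(readout.state()['ee_pos'])
for z in(.14,.145,.15):
    print(z,plane(W,[(275,241),(219,285),(332,285)],z).round(4).tolist())
cv2.imwrite('pics/w4.png',cv2.resize(np.vstack([W['image'][220:340,170:380],S['image'][215:335,150:360][:120]]),(700,600+0))[:,:,::-1])
```

```text
[ 0.44446225 -0.09394574  0.19283831]
0.14 [[0.4452, -0.0698, 0.14], [0.418, -0.0931, 0.14], [0.473, -0.093, 0.14]]
0.145 [[0.4452, -0.0678, 0.145], [0.419, -0.0903, 0.145], [0.472, -0.0902, 0.145]]
0.15 [[0.4452, -0.0658, 0.15], [0.42, -0.0874, 0.15], [0.471, -0.0874, 0.15]]
```

View pics/w4.png

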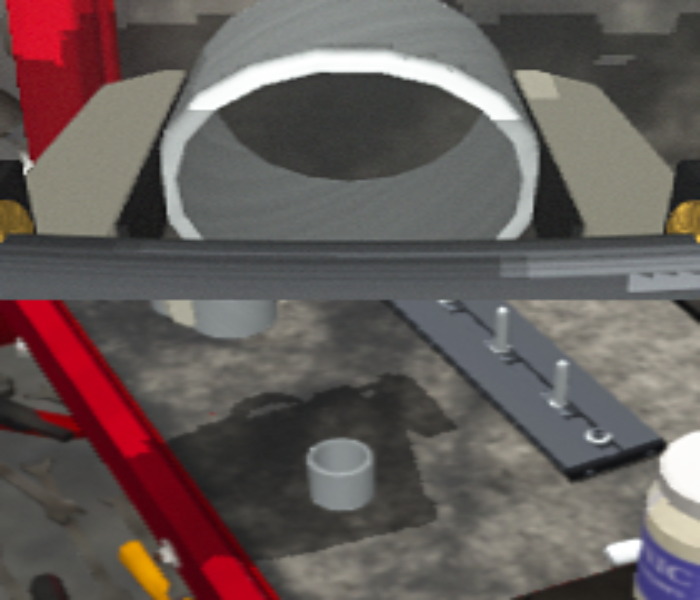

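The sleeve is centred and upright in the pads, so the width reading is just pad compliance. I'll move to post 1: dy +172.5, dx +120.

```bash
python3 -m handwheel '[{"dx":20,"dy":28.5,"dz":0,"ax":0,"ay":0,"az":0,"jaw":1},{"dx":24,"dy":34.5,"dz":0,"ax":0,"ay":0,"az":0,"jaw":1},{"dx":24,"dy":34.5,"dz":0,"ax":0,"ay":0,"az":0,"jaw":1},{"dx":24,"dy":34.5,"dz":0,"ax":0,"ay":0,"az":0,"jaw":1},{"dx":18,"dy":26,"dz":0,"ax":0,"ay":0,"az":0,"jaw":1},{"dx":10,"dy":14.5,"dz":0,"ax":0,"ay":0,"az":0,"jaw":1},{"dx":0,"dy":0,"dz":0,"ax":0,"ay":0,"az":0,"jaw":1},{"dx":0,"dy":0,"dz":0,"ax":0,"ay":0,"az":0,"jaw":1},{"dx":0,"dy":0,"dz":0,"ax":0,"ay":0,"az":0,"jaw":1}]'
python3 - <<'E'
from h import *
c=cam('wrist');t=cam('top')
cv2.imwrite('pics/w5.png',np.vstack([cv2.resize(c['image'][170:350,130:430],(600,300)),cv2.resize(t['image'][160:310,140:440],(600,300))])[:,:,::-1])
print(readout.state()['ee_pos'])
E
```

```text
time: 6.15
ee_pos: [0.6162, 0.0258, 0.1929]
ee_rot: [0.706, 0.708, -0.001, -0.001]
force: [0.4, -0.6, -2.3]
grip_width: 0.0525
grip_force: 30.0
[0.61655838 0.02575773 0.19351682]
```

View pics/w5.png

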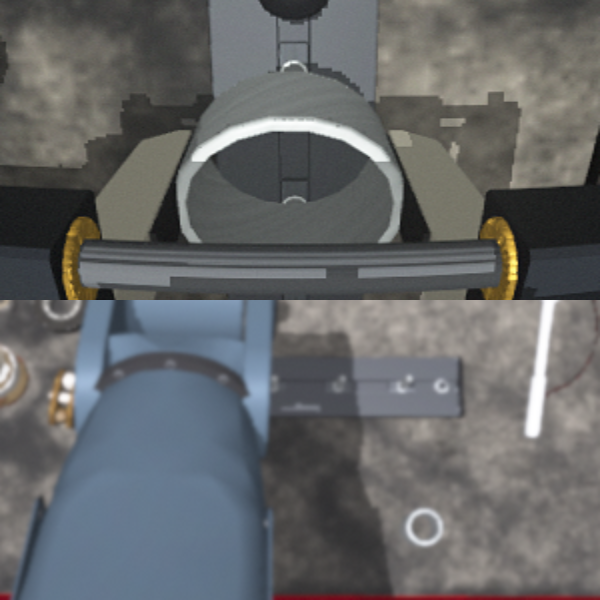

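Through the bore I see the slot and post, well aligned. The knob leaves only about 1.5 mm on the +y side, so I'll shift -6 mm in y while descending 87 mm.

```bash
python3 -m handwheel '[{"dx":-6,"dy":0.5,"dz":0,"ax":0,"ay":0,"az":0,"jaw":1},{"dx":0,"dy":0,"dz":15,"ax":0,"ay":0,"az":0,"jaw":1},{"dx":0,"dy":0,"dz":15,"ax":0,"ay":0,"az":0,"jaw":1},{"dx":0,"dy":0,"dz":15,"ax":0,"ay":0,"az":0,"jaw":1},{"dx":0,"dy":0,"dz":15,"ax":0,"ay":0,"az":0,"jaw":1},{"dx":0,"dy":0,"dz":10,"ax":0,"ay":0,"az":0,"jaw":1},{"dx":0,"dy":0,"dz":10,"ax":0,"ay":0,"az":0,"jaw":1},{"dx":0,"dy":0,"dz":5,"ax":0,"ay":0,"az":0,"jaw":1},{"dx":0,"dy":0,"dz":2,"ax":0,"ay":0,"az":0,"jaw":1},{"dx":0,"dy":0,"dz":0,"ax":0,"ay":0,"az":0,"jaw":1}]'
```

```text
time: 7.25
ee_pos: [0.6178, 0.0204, 0.1068]
ee_rot: [0.706, 0.708, 0.0, 0.0]
force: [0.6, 0.7, -2.9]
grip_width: 0.0525
grip_force: 30.0
```

```bash
python3 -m handwheel '[{"dx":0,"dy":0,"dz":0.7,"ax":0,"ay":0,"az":0,"jaw":0},{"dx":0,"dy":0,"dz":0,"ax":0,"ay":0,"az":0,"jaw":-1},{"dx":0,"dy":0,"dz":0,"ax":0,"ay":0,"az":0,"jaw":-1},{"dx":0,"dy":0,"dz":0,"ax":0,"ay":0,"az":0,"jaw":-1},{"dx":0,"dy":0,"dz":0,"ax":0,"ay":0,"az":0,"jaw":-1},{"dx":0,"dy":0,"dz":0,"ax":0,"ay":0,"az":0,"jaw":-1}]'
python3 -m handwheel '[{"dx":0,"dy":0,"dz":-20,"ax":0,"ay":0,"az":0,"jaw":-1},{"dx":0,"dy":0,"dz":-40,"ax":0,"ay":0,"az":0,"jaw":-1},{"dx":0,"dy":0,"dz":-40,"ax":0,"ay":0,"az":0,"jaw":-1},{"dx":4.5,"dy":-32,"dz":0,"ax":0,"ay":0,"az":0,"jaw":-1},{"dx":4.5,"dy":-32,"dz":0,"ax":0,"ay":0,"az":0,"jaw":-1},{"dx":4.5,"dy":-32,"dz":0,"ax":0,"ay":0,"az":0,"jaw":-1},{"dx":4.5,"dy":-32,"dz":0,"ax":0,"ay":0,"az":0,"jaw":-1},{"dx":4.5,"dy":-32,"dz":0,"ax":0,"ay":0,"az":0,"jaw":-1},{"dx":0,"dy":0,"dz":0,"ax":0,"ay":0,"az":0,"jaw":-1},{"dx":0,"dy":0,"dz":0,"ax":0,"ay":0,"az":0,"jaw":-1}]'
python3 - <<'E'
from h import *
s=cam('side');c=cam('wrist')
cv2.imwrite('pics/w6.png',np.vstack([cv2.resize(c['image'],(560,300)),cv2.resize(s['image'][150:310,180:380],(560,300))])[:,:,::-1])
print(readout.state()['ee_pos'])
E
```

```text
time: 7.85
ee_pos: [0.6177, 0.0204, 0.1062]
ee_rot: [0.706, 0.708, 0.0, 0.0]
force: [-0.6, 0.2, -0.5]
grip_width: 0.0879
grip_force: 0.0
time: 8.85
ee_pos: [0.4581, 0.0424, 0.2065]
ee_rot: [0.706, 0.708, 0.0, 0.0]
force: [0.2, -1.2, 0.3]
grip_width: 0.0928
grip_force: 0.0
[0.45873673 0.04229112 0.2062964 ]
```

View pics/w6.png

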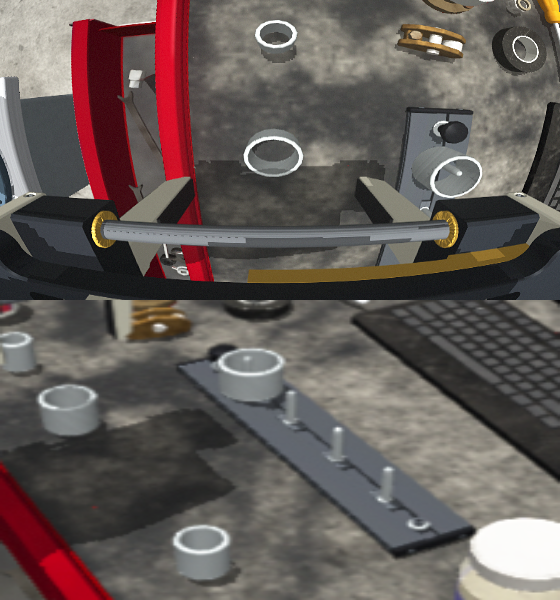

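The 56 sleeve stands flat on the bar with the post tip inside it. Next I'll descend on the 48 sleeve, seen at (272,155), and grip it.

```bash
python3 -m handwheel '[{"dx":0,"dy":0,"dz":30,"ax":0,"ay":0,"az":0,"jaw":-1},{"dx":0,"dy":0,"dz":40,"ax":0,"ay":0,"az":0,"jaw":-1},{"dx":0,"dy":0,"dz":30,"ax":0,"ay":0,"az":0,"jaw":-1},{"dx":0,"dy":0,"dz":12.5,"ax":0,"ay":0,"az":0,"jaw":-1},{"dx":0,"dy":0,"dz":0,"ax":0,"ay":0,"az":0,"jaw":-1},{"dx":0,"dy":0,"dz":0,"ax":0,"ay":0,"az":0,"jaw":-1}]'
python3 -m handwheel '[{"dx":0,"dy":0,"dz":0,"ax":0,"ay":0,"az":0,"jaw":1},{"dx":0,"dy":0,"dz":0,"ax":0,"ay":0,"az":0,"jaw":1},{"dx":0,"dy":0,"dz":0,"ax":0,"ay":0,"az":0,"jaw":1},{"dx":0,"dy":0,"dz":0,"ax":0,"ay":0,"az":0,"jaw":1},{"dx":0,"dy":0,"dz":0,"ax":0,"ay":0,"az":0,"jaw":1},{"dx":0,"dy":0,"dz":0,"ax":0,"ay":0,"az":0,"jaw":1},{"dx":0,"dy":0,"dz":0,"ax":0,"ay":0,"az":0,"jaw":1},{"dx":0,"dy":0,"dz":0,"ax":0,"ay":0,"az":0,"jaw":1},{"dx":0,"dy":0,"dz":0,"ax":0,"ay":0,"az":0,"jaw":1}]' 30
python3 -m handwheel '[{"dx":0,"dy":0,"dz":-10,"ax":0,"ay":0,"az":0,"jaw":1},{"dx":0,"dy":0,"dz":-20,"ax":0,"ay":0,"az":0,"jaw":1},{"dx":0,"dy":0,"dz":-35,"ax":0,"ay":0,"az":0,"jaw":1},{"dx":0,"dy":0,"dz":-35,"ax":0,"ay":0,"az":0,"jaw":1},{"dx":0,"dy":0,"dz":0,"ax":0,"ay":0,"az":0,"jaw":1},{"dx":0,"dy":0,"dz":0,"ax":0,"ay":0,"az":0,"jaw":1}]'
```

```text
time: 9.55
ee_pos: [0.4584, 0.0424, 0.0943]
ee_rot: [0.706, 0.708, 0.0, 0.0]
force: [1.1, -0.1, 1.1]
grip_width: 0.0931
grip_force: 0.0
time: 10.45
ee_pos: [0.4576, 0.0424, 0.0936]
ee_rot: [0.706, 0.708, 0.0, 0.0]
force: [0.7, 0.1, 2.0]
grip_width: 0.0456
grip_force: 30.0
time: 11.05
ee_pos: [0.4576, 0.0424, 0.194]
ee_rot: [0.706, 0.708, 0.0, 0.0]
force: [0.6, 0.4, -2.2]
grip_width: 0.0459
grip_force: 30.0
```

```bash
python3 -m handwheel '[{"dx":-15,"dy":25.5,"dz":0,"ax":0,"ay":0,"az":0,"jaw":1},{"dx":-20,"dy":34,"dz":0,"ax":0,"ay":0,"az":0,"jaw":1},{"dx":-20,"dy":34,"dz":0,"ax":0,"ay":0,"az":0,"jaw":1},{"dx":-20,"dy":34,"dz":0,"ax":0,"ay":0,"az":0,"jaw":1},{"dx":-13,"dy":21,"dz":0,"ax":0,"ay":0,"az":0,"jaw":1},{"dx":-6.5,"dy":11,"dz":0,"ax":0,"ay":0,"az":0,"jaw":1},{"dx":0,"dy":0,"dz":0,"ax":0,"ay":0,"az":0,"jaw":1},{"dx":0,"dy":0,"dz":0,"ax":0,"ay":0,"az":0,"jaw":1},{"dx":0,"dy":0,"dz":0,"ax":0,"ay":0,"az":0,"jaw":1}]'
python3 -m handwheel '[{"dx":0,"dy":0,"dz":15,"ax":0,"ay":0,"az":0,"jaw":1},{"dx":0,"dy":0,"dz":15,"ax":0,"ay":0,"az":0,"jaw":1},{"dx":0,"dy":0,"dz":10,"ax":0,"ay":0,"az":0,"jaw":1},{"dx":0,"dy":0,"dz":10,"ax":0,"ay":0,"az":0,"jaw":1},{"dx":0,"dy":0,"dz":0,"ax":0,"ay":0,"az":0,"jaw":1}]'
```

```text
time: 11.95
ee_pos: [0.6165, -0.0511, 0.1929]
ee_rot: [0.706, 0.708, -0.0, -0.001]
force: [-0.6, -0.6, -1.3]
grip_width: 0.0464
grip_force: 30.0
time: 12.45
ee_pos: [0.6167, -0.0515, 0.1417]
ee_rot: [0.706, 0.708, -0.001, -0.001]
force: [0.3, 0.2, -0.9]
grip_width: 0.0458
grip_force: 30.0
```

No contact below tip height, so the post is in the bore. I'll finish lowering, release, rise and go to the 40 sleeve at (0.456, -0.218).

```bash
python3 -m handwheel '[{"dx":0,"dy":0,"dz":15,"ax":0,"ay":0,"az":0,"jaw":1},{"dx":0,"dy":0,"dz":13,"ax":0,"ay":0,"az":0,"jaw":1},{"dx":0,"dy":0,"dz":6.5,"ax":0,"ay":0,"az":0,"jaw":1},{"dx":0,"dy":0,"dz":1.5,"ax":0,"ay":0,"az":0,"jaw":1},{"dx":0,"dy":0,"dz":0,"ax":0,"ay":0,"az":0,"jaw":1},{"dx":0,"dy":0,"dz":0,"ax":0,"ay":0,"az":0,"jaw":1}]'
python3 -m handwheel '[{"dx":0,"dy":0,"dz":0,"ax":0,"ay":0,"az":0,"jaw":0},{"dx":0,"dy":0,"dz":0,"ax":0,"ay":0,"az":0,"jaw":-1},{"dx":0,"dy":0,"dz":0,"ax":0,"ay":0,"az":0,"jaw":-1},{"dx":0,"dy":0,"dz":0,"ax":0,"ay":0,"az":0,"jaw":-1},{"dx":0,"dy":0,"dz":0,"ax":0,"ay":0,"az":0,"jaw":-1},{"dx":0,"dy":0,"dz":0,"ax":0,"ay":0,"az":0,"jaw":-1},{"dx":0,"dy":0,"dz":-20,"ax":0,"ay":0,"az":0,"jaw":-1},{"dx":0,"dy":0,"dz":-40,"ax":0,"ay":0,"az":0,"jaw":-1},{"dx":0,"dy":0,"dz":-40,"ax":0,"ay":0,"az":0,"jaw":-1}]'
python3 -m handwheel '[{"dx":-33,"dy":-32,"dz":0,"ax":0,"ay":0,"az":0,"jaw":-1},{"dx":-33,"dy":-32,"dz":0,"ax":0,"ay":0,"az":0,"jaw":-1},{"dx":-33,"dy":-32,"dz":0,"ax":0,"ay":0,"az":0,"jaw":-1},{"dx":-33,"dy":-32,"dz":0,"ax":0,"ay":0,"az":0,"jaw":-1},{"dx":-33,"dy":-32,"dz":0,"ax":0,"ay":0,"az":0,"jaw":-1},{"dx":0,"dy":0,"dz":0,"ax":0,"ay":0,"az":0,"jaw":-1},{"dx":0,"dy":0,"dz":0,"ax":0,"ay":0,"az":0,"jaw":-1}]'
python3 - <<'E'
from h import *
s=cam('side');c=cam('wrist')
cv2.imwrite('pics/w7.png',np.vstack([cv2.resize(c['image'],(560,300)),cv2.resize(s['image'][150:310,180:380],(560,300))])[:,:,::-1])
print(readout.state()['ee_pos'])
E
```

```text
time: 13.05
ee_pos: [0.6177, -0.0517, 0.108]
ee_rot: [0.706, 0.708, 0.0, 0.0]
force: [0.4, 0.6, -0.7]
grip_width: 0.0457
grip_force: 30.0
time: 13.95
ee_pos: [0.617, -0.0516, 0.2083]
ee_rot: [0.706, 0.708, -0.0, -0.001]
force: [0.9, 0.5, 0.5]
grip_width: 0.0928
grip_force: 0.0
time: 14.65
ee_pos: [0.4577, -0.2176, 0.2078]
ee_rot: [0.707, 0.707, 0.0, 0.0]
force: [0.9, -0.6, 0.1]
grip_width: 0.0931
grip_force: 0.0
[ 0.45859937 -0.21659453  0.20765058]
```

View pics/w7.png

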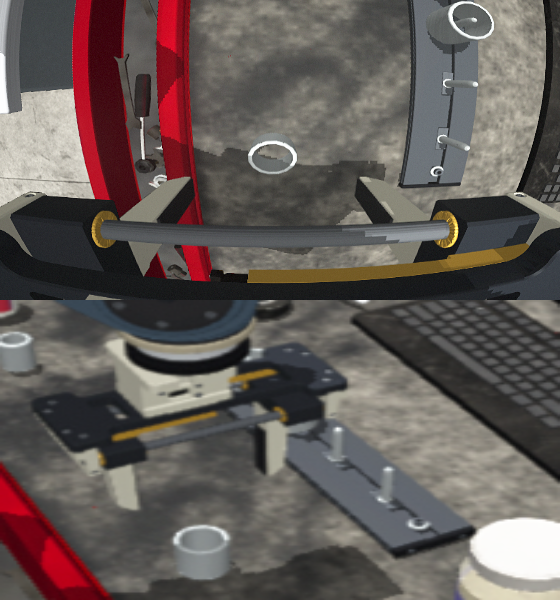

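The 48 sleeve is on post 2 with the tip inside. The 40 sleeve is centred ahead at (272,157). Now I'll pick it up.

```bash
python3 -m handwheel '[{"dx":-1,"dy":-1.5,"dz":30,"ax":0,"ay":0,"az":0,"jaw":-1},{"dx":0,"dy":0,"dz":40,"ax":0,"ay":0,"az":0,"jaw":-1},{"dx":0,"dy":0,"dz":30,"ax":0,"ay":0,"az":0,"jaw":-1},{"dx":0,"dy":0,"dz":14,"ax":0,"ay":0,"az":0,"jaw":-1},{"dx":0,"dy":0,"dz":0,"ax":0,"ay":0,"az":0,"jaw":-1},{"dx":0,"dy":0,"dz":0,"ax":0,"ay":0,"az":0,"jaw":-1}]'
python3 -m handwheel '[{"dx":0,"dy":0,"dz":0,"ax":0,"ay":0,"az":0,"jaw":1},{"dx":0,"dy":0,"dz":0,"ax":0,"ay":0,"az":0,"jaw":1},{"dx":0,"dy":0,"dz":0,"ax":0,"ay":0,"az":0,"jaw":1},{"dx":0,"dy":0,"dz":0,"ax":0,"ay":0,"az":0,"jaw":1},{"dx":0,"dy":0,"dz":0,"ax":0,"ay":0,"az":0,"jaw":1},{"dx":0,"dy":0,"dz":0,"ax":0,"ay":0,"az":0,"jaw":1},{"dx":0,"dy":0,"dz":0,"ax":0,"ay":0,"az":0,"jaw":1},{"dx":0,"dy":0,"dz":0,"ax":0,"ay":0,"az":0,"jaw":1},{"dx":0,"dy":0,"dz":0,"ax":0,"ay":0,"az":0,"jaw":1},{"dx":0,"dy":0,"dz":0,"ax":0,"ay":0,"az":0,"jaw":1}]' 30
python3 -m handwheel '[{"dx":0,"dy":0,"dz":-10,"ax":0,"ay":0,"az":0,"jaw":1},{"dx":0,"dy":0,"dz":-20,"ax":0,"ay":0,"az":0,"jaw":1},{"dx":0,"dy":0,"dz":-35,"ax":0,"ay":0,"az":0,"jaw":1},{"dx":0,"dy":0,"dz":-35,"ax":0,"ay":0,"az":0,"jaw":1},{"dx":0,"dy":0,"dz":0,"ax":0,"ay":0,"az":0,"jaw":1},{"dx":0,"dy":0,"dz":0,"ax":0,"ay":0,"az":0,"jaw":1}]'
python3 -c "
from h import *
print(readout.state()['ee_pos'])"
```

```text
time: 15.35
ee_pos: [0.4572, -0.218, 0.0944]
ee_rot: [0.706, 0.708, 0.0, 0.0]
force: [0.7, 0.1, -0.6]
grip_width: 0.093
grip_force: 0.0
time: 16.35
ee_pos: [0.4564, -0.2181, 0.0935]
ee_rot: [0.706, 0.708, -0.0, 0.0]
force: [0.8, -0.4, 0.2]
grip_width: 0.0369
grip_force: 30.0
time: 16.95
ee_pos: [0.4564, -0.2181, 0.1942]
ee_rot: [0.706, 0.708, 0.0, 0.001]
force: [-1.0, 0.6, -1.5]
grip_width: 0.0372
grip_force: 30.0
[ 0.45644411 -0.21810556  0.19424374]
```

```bash
python3 -m handwheel '[{"dx":15,"dy":26.5,"dz":0,"ax":0,"ay":0,"az":0,"jaw":1},{"dx":19,"dy":34,"dz":0,"ax":0,"ay":0,"az":0,"jaw":1},{"dx":19,"dy":34,"dz":0,"ax":0,"ay":0,"az":0,"jaw":1},{"dx":19,"dy":34,"dz":0,"ax":0,"ay":0,"az":0,"jaw":1},{"dx":12,"dy":22,"dz":0,"ax":0,"ay":0,"az":0,"jaw":1},{"dx":6,"dy":11,"dz":0,"ax":0,"ay":0,"az":0,"jaw":1},{"dx":0,"dy":0,"dz":0,"ax":0,"ay":0,"az":0,"jaw":1},{"dx":0,"dy":0,"dz":0,"ax":0,"ay":0,"az":0,"jaw":1},{"dx":0,"dy":0,"dz":0,"ax":0,"ay":0,"az":0,"jaw":1}]'
python3 - <<'E'
from h import *
c=cam('wrist');cv2.imwrite('pics/w8.png',cv2.resize(c['image'][130:350,130:430],(750,550))[:,:,::-1])
print(readout.state()['ee_pos'])
E
```

```text
time: 17.85
ee_pos: [0.6166, -0.1284, 0.1933]
ee_rot: [0.706, 0.708, -0.0, -0.0]
force: [0.1, 0.2, -0.2]
grip_width: 0.0374
grip_force: 30.0
[ 0.61679109 -0.12834823  0.1934996 ]
```

View pics/w8.png

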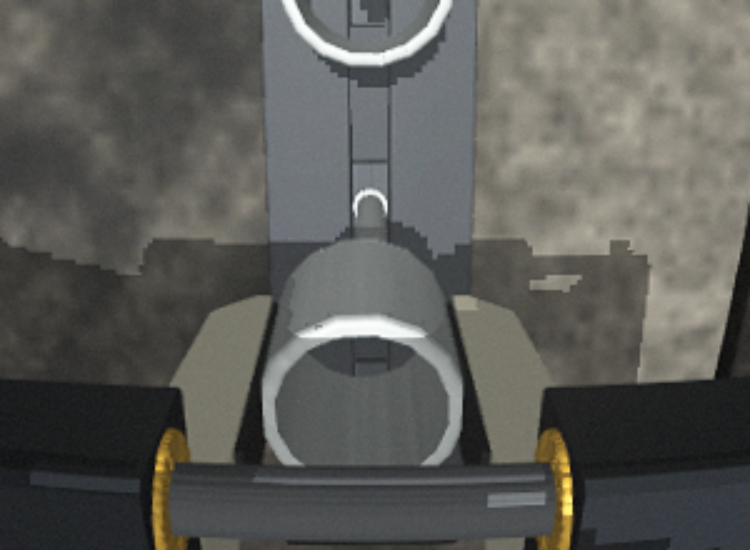

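Post 3's base ring is at crop (370,200), and the post runs down behind the held sleeve, in line with it. I'll descend in two stages.

```bash
python3 -m handwheel '[{"dx":0,"dy":1,"dz":15,"ax":0,"ay":0,"az":0,"jaw":1},{"dx":0,"dy":0,"dz":15,"ax":0,"ay":0,"az":0,"jaw":1},{"dx":0,"dy":0,"dz":10,"ax":0,"ay":0,"az":0,"jaw":1},{"dx":0,"dy":0,"dz":10,"ax":0,"ay":0,"az":0,"jaw":1},{"dx":0,"dy":0,"dz":0,"ax":0,"ay":0,"az":0,"jaw":1}]'
python3 -c "
from h import *
W=cam('wrist')
print(plane(W,(278,208),.012))"
```

```text
time: 18.4
ee_pos: [0.618, -0.1275, 0.1416]
ee_rot: [0.706, 0.708, -0.001, -0.001]
force: [-0.7, -0.7, -0.5]
grip_width: 0.037
grip_force: 30.0
[[ 0.61989752 -0.10863823  0.012     ]]
```

```bash
python3 -m handwheel '[{"dx":0,"dy":0,"dz":15,"ax":0,"ay":0,"az":0,"jaw":1},{"dx":0,"dy":0,"dz":13,"ax":0,"ay":0,"az":0,"jaw":1},{"dx":0,"dy":0,"dz":6,"ax":0,"ay":0,"az":0,"jaw":1},{"dx":0,"dy":0,"dz":1.5,"ax":0,"ay":0,"az":0,"jaw":1},{"dx":0,"dy":0,"dz":0,"ax":0,"ay":0,"az":0,"jaw":1},{"dx":0,"dy":0,"dz":0,"ax":0,"ay":0,"az":0,"jaw":1}]'
python3 -m handwheel '[{"dx":0,"dy":0,"dz":0,"ax":0,"ay":0,"az":0,"jaw":0},{"dx":0,"dy":0,"dz":0,"ax":0,"ay":0,"az":0,"jaw":-1},{"dx":0,"dy":0,"dz":0,"ax":0,"ay":0,"az":0,"jaw":-1},{"dx":0,"dy":0,"dz":0,"ax":0,"ay":0,"az":0,"jaw":-1},{"dx":0,"dy":0,"dz":0,"ax":0,"ay":0,"az":0,"jaw":-1},{"dx":0,"dy":0,"dz":0,"ax":0,"ay":0,"az":0,"jaw":-1},{"dx":0,"dy":0,"dz":-20,"ax":0,"ay":0,"az":0,"jaw":-1},{"dx":0,"dy":0,"dz":-40,"ax":0,"ay":0,"az":0,"jaw":-1},{"dx":0,"dy":0,"dz":-40,"ax":0,"ay":0,"az":0,"jaw":-1}]'
python3 -m handwheel '[{"dx":36.5,"dy":-18,"dz":0,"ax":0,"ay":0,"az":0,"jaw":-1},{"dx":38,"dy":-20,"dz":0,"ax":0,"ay":0,"az":0,"jaw":-1},{"dx":38,"dy":-20,"dz":0,"ax":0,"ay":0,"az":0,"jaw":-1},{"dx":38,"dy":-20,"dz":0,"ax":0,"ay":0,"az":0,"jaw":-1},{"dx":38,"dy":-20,"dz":0,"ax":0,"ay":0,"az":0,"jaw":-1},{"dx":38,"dy":-20,"dz":0,"ax":0,"ay":0,"az":0,"jaw":-1},{"dx":38,"dy":-20,"dz":0,"ax":0,"ay":0,"az":0,"jaw":-1},{"dx":38,"dy":-20,"dz":0,"ax":0,"ay":0,"az":0,"jaw":-1},{"dx":0,"dy":0,"dz":0,"ax":0,"ay":0,"az":0,"jaw":-1},{"dx":0,"dy":0,"dz":0,"ax":0,"ay":0,"az":0,"jaw":-1}]'
python3 - <<'E'
from h import *
s=cam('side');c=cam('wrist')
cv2.imwrite('pics/w9.png',np.vstack([cv2.resize(c['image'],(560,300)),cv2.resize(s['image'][150:310,180:380],(560,300))])[:,:,::-1])
print(readout.state()['ee_pos'])
E
```

```text
time: 19.05
ee_pos: [0.6189, -0.1277, 0.1084]
ee_rot: [0.706, 0.708, 0.0, 0.0]
force: [0.4, -0.2, -0.7]
grip_width: 0.0369
grip_force: 30.0
time: 19.95
ee_pos: [0.6183, -0.1275, 0.2088]
ee_rot: [0.706, 0.708, -0.0, -0.001]
force: [1.2, 0.8, 1.2]
grip_width: 0.093
grip_force: 0.0
time: 20.95
ee_pos: [0.4596, 0.1749, 0.2082]
ee_rot: [0.705, 0.709, 0.0, 0.0]
force: [-0.5, -0.4, -0.8]
grip_width: 0.0929
grip_force: 0.0
[0.46023829 0.1737808  0.20810112]
```

View pics/w9.png

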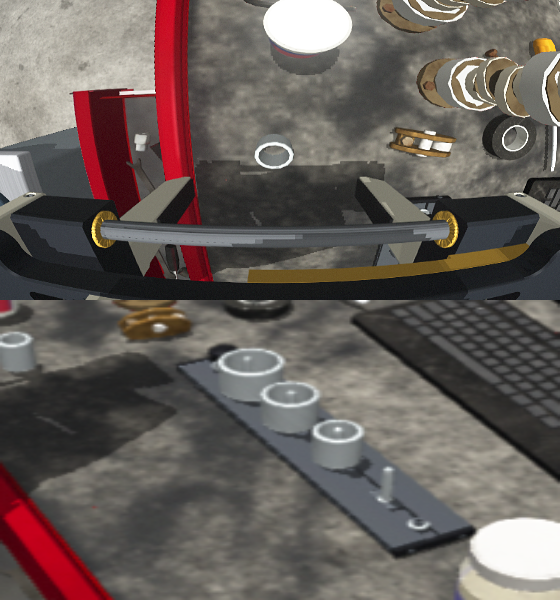

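Three sleeves stand on their posts with the tips inside. The 32 sleeve is at (273,153). Now I'll pick it up.

```bash
python3 -m handwheel '[{"dx":1,"dy":-1,"dz":30,"ax":0,"ay":0,"az":0,"jaw":-1},{"dx":0,"dy":0,"dz":40,"ax":0,"ay":0,"az":0,"jaw":-1},{"dx":0,"dy":0,"dz":30,"ax":0,"ay":0,"az":0,"jaw":-1},{"dx":0,"dy":0,"dz":14,"ax":0,"ay":0,"az":0,"jaw":-1},{"dx":0,"dy":0,"dz":0,"ax":0,"ay":0,"az":0,"jaw":-1},{"dx":0,"dy":0,"dz":0,"ax":0,"ay":0,"az":0,"jaw":-1}]'
python3 -m handwheel '[{"dx":0,"dy":0,"dz":0,"ax":0,"ay":0,"az":0,"jaw":1},{"dx":0,"dy":0,"dz":0,"ax":0,"ay":0,"az":0,"jaw":1},{"dx":0,"dy":0,"dz":0,"ax":0,"ay":0,"az":0,"jaw":1},{"dx":0,"dy":0,"dz":0,"ax":0,"ay":0,"az":0,"jaw":1},{"dx":0,"dy":0,"dz":0,"ax":0,"ay":0,"az":0,"jaw":1},{"dx":0,"dy":0,"dz":0,"ax":0,"ay":0,"az":0,"jaw":1},{"dx":0,"dy":0,"dz":0,"ax":0,"ay":0,"az":0,"jaw":1},{"dx":0,"dy":0,"dz":0,"ax":0,"ay":0,"az":0,"jaw":1},{"dx":0,"dy":0,"dz":0,"ax":0,"ay":0,"az":0,"jaw":1},{"dx":0,"dy":0,"dz":0,"ax":0,"ay":0,"az":0,"jaw":1}]' 30
python3 -m handwheel '[{"dx":0,"dy":0,"dz":0,"ax":0,"ay":0,"az":0,"jaw":1},{"dx":0,"dy":0,"dz":-10,"ax":0,"ay":0,"az":0,"jaw":1},{"dx":0,"dy":0,"dz":-20,"ax":0,"ay":0,"az":0,"jaw":1},{"dx":0,"dy":0,"dz":-35,"ax":0,"ay":0,"az":0,"jaw":1},{"dx":0,"dy":0,"dz":-35,"ax":0,"ay":0,"az":0,"jaw":1},{"dx":0,"dy":0,"dz":0,"ax":0,"ay":0,"az":0,"jaw":1},{"dx":0,"dy":0,"dz":0,"ax":0,"ay":0,"az":0,"jaw":1}]'
python3 -c "
from h import *
print(readout.state()['ee_pos'])"
```

```text
time: 21.65
ee_pos: [0.4594, 0.1747, 0.0944]
ee_rot: [0.707, 0.708, 0.0, 0.0]
force: [-0.4, -0.9, -0.0]
grip_width: 0.093
grip_force: 0.0
time: 22.65
ee_pos: [0.4587, 0.1754, 0.094]
ee_rot: [0.706, 0.708, -0.0, -0.0]
force: [-0.1, -0.3, -0.3]
grip_width: 0.0281
grip_force: 30.0
time: 23.35
ee_pos: [0.4587, 0.1754, 0.1947]
ee_rot: [0.706, 0.708, 0.001, 0.0]
force: [-0.4, 0.1, -1.1]
grip_width: 0.0281
grip_force: 30.0
[0.45872948 0.17541649 0.19474275]
```

```bash
python3 -m handwheel '[{"dx":-24,"dy":10,"dz":0,"ax":0,"ay":0,"az":0,"jaw":1},{"dx":-42,"dy":18,"dz":0,"ax":0,"ay":0,"az":0,"jaw":1},{"dx":-42,"dy":18,"dz":0,"ax":0,"ay":0,"az":0,"jaw":1},{"dx":-42,"dy":18,"dz":0,"ax":0,"ay":0,"az":0,"jaw":1},{"dx":-42,"dy":18,"dz":0,"ax":0,"ay":0,"az":0,"jaw":1},{"dx":-42,"dy":18,"dz":0,"ax":0,"ay":0,"az":0,"jaw":1},{"dx":-42,"dy":18,"dz":0,"ax":0,"ay":0,"az":0,"jaw":1},{"dx":-42,"dy":18,"dz":0,"ax":0,"ay":0,"az":0,"jaw":1},{"dx":-40,"dy":16,"dz":0,"ax":0,"ay":0,"az":0,"jaw":1},{"dx":-20,"dy":8,"dz":0,"ax":0,"ay":0,"az":0,"jaw":1}]'
python3 -m handwheel '[{"dx":0,"dy":0,"dz":0,"ax":0,"ay":0,"az":0,"jaw":1},{"dx":0,"dy":0,"dz":0,"ax":0,"ay":0,"az":0,"jaw":1},{"dx":0,"dy":0,"dz":0,"ax":0,"ay":0,"az":0,"jaw":1}]'
python3 - <<'E'
from h import *
c=cam('wrist');cv2.imwrite('pics/w10.png',cv2.resize(c['image'][130:350,130:430],(750,550))[:,:,::-1])
print(readout.state()['ee_pos'])
E
```

```text
time: 24.35
ee_pos: [0.6199, -0.2051, 0.1922]
ee_rot: [0.707, 0.707, -0.001, -0.001]
force: [0.4, 0.9, -1.8]
grip_width: 0.028
grip_force: 30.0
time: 24.65
ee_pos: [0.6193, -0.2009, 0.1933]
ee_rot: [0.706, 0.708, -0.0, -0.001]
force: [-0.3, 0.1, -1.4]
grip_width: 0.0286
grip_force: 30.0
[ 0.6194817  -0.20086975  0.19360755]
```

View pics/w10.png

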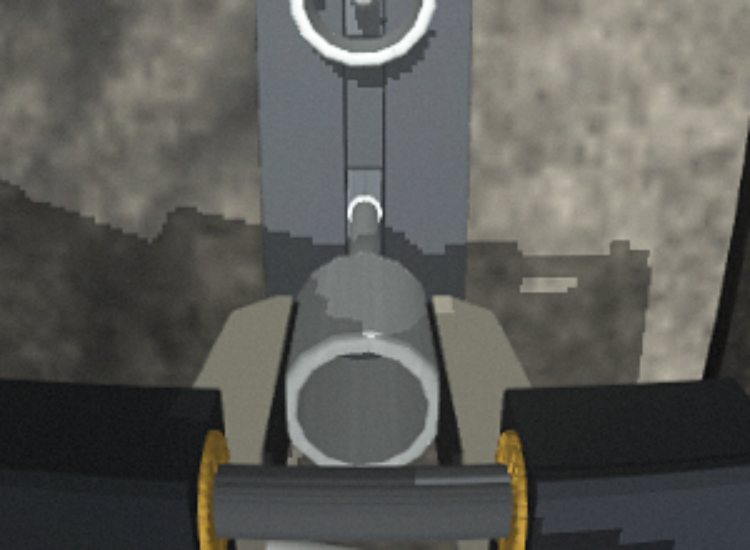

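The geometry matches the previous fit, with post 4's ring at (365,203). I'll trim dx -1.5 and descend in stages.

```bash
python3 -m handwheel '[{"dx":-1.5,"dy":-0.5,"dz":10,"ax":0,"ay":0,"az":0,"jaw":1},{"dx":0,"dy":0,"dz":10,"ax":0,"ay":0,"az":0,"jaw":1},{"dx":0,"dy":0,"dz":8,"ax":0,"ay":0,"az":0,"jaw":1},{"dx":0,"dy":0,"dz":6,"ax":0,"ay":0,"az":0,"jaw":1},{"dx":0,"dy":0,"dz":6,"ax":0,"ay":0,"az":0,"jaw":1},{"dx":0,"dy":0,"dz":6,"ax":0,"ay":0,"az":0,"jaw":1},{"dx":0,"dy":0,"dz":4,"ax":0,"ay":0,"az":0,"jaw":1},{"dx":0,"dy":0,"dz":0,"ax":0,"ay":0,"az":0,"jaw":1},{"dx":0,"dy":0,"dz":0,"ax":0,"ay":0,"az":0,"jaw":1}]'
```

```text
time: 25.6
ee_pos: [0.6195, -0.2037, 0.1442]
ee_rot: [0.706, 0.708, 0.0, 0.0]
force: [-0.9, 0.9, -1.2]
grip_width: 0.0284
grip_force: 30.0
```

```bash
python3 -m handwheel '[{"dx":0,"dy":0,"dz":15,"ax":0,"ay":0,"az":0,"jaw":1},{"dx":0,"dy":0,"dz":13,"ax":0,"ay":0,"az":0,"jaw":1},{"dx":0,"dy":0,"dz":7,"ax":0,"ay":0,"az":0,"jaw":1},{"dx":0,"dy":0,"dz":2,"ax":0,"ay":0,"az":0,"jaw":1},{"dx":0,"dy":0,"dz":0,"ax":0,"ay":0,"az":0,"jaw":1},{"dx":0,"dy":0,"dz":0,"ax":0,"ay":0,"az":0,"jaw":1}]'
python3 -m handwheel '[{"dx":0,"dy":0,"dz":0,"ax":0,"ay":0,"az":0,"jaw":0},{"dx":0,"dy":0,"dz":0,"ax":0,"ay":0,"az":0,"jaw":-1},{"dx":0,"dy":0,"dz":0,"ax":0,"ay":0,"az":0,"jaw":-1},{"dx":0,"dy":0,"dz":0,"ax":0,"ay":0,"az":0,"jaw":-1},{"dx":0,"dy":0,"dz":0,"ax":0,"ay":0,"az":0,"jaw":-1},{"dx":0,"dy":0,"dz":0,"ax":0,"ay":0,"az":0,"jaw":-1},{"dx":0,"dy":0,"dz":-20,"ax":0,"ay":0,"az":0,"jaw":-1},{"dx":0,"dy":0,"dz":-40,"ax":0,"ay":0,"az":0,"jaw":-1},{"dx":0,"dy":0,"dz":-40,"ax":0,"ay":0,"az":0,"jaw":-1},{"dx":0,"dy":0,"dz":-40,"ax":0,"ay":0,"az":0,"jaw":-1}]'
python3 -m handwheel '[{"dx":0,"dy":-40,"dz":0,"ax":0,"ay":0,"az":0,"jaw":-1},{"dx":0,"dy":-40,"dz":0,"ax":0,"ay":0,"az":0,"jaw":-1},{"dx":0,"dy":-40,"dz":0,"ax":0,"ay":0,"az":0,"jaw":-1},{"dx":0,"dy":-40,"dz":0,"ax":0,"ay":0,"az":0,"jaw":-1},{"dx":0,"dy":-40,"dz":0,"ax":0,"ay":0,"az":0,"jaw":-1},{"dx":0,"dy":0,"dz":0,"ax":0,"ay":0,"az":0,"jaw":-1},{"dx":0,"dy":0,"dz":0,"ax":0,"ay":0,"az":0,"jaw":-1},{"dx":0,"dy":0,"dz":0,"ax":0,"ay":0,"az":0,"jaw":-1}]'
python3 - <<'E'
from h import *
s=cam('side');t=cam('top')
cv2.imwrite('pics/w11.png',np.vstack([cv2.resize(s['image'][150:310,180:380],(560,300)),cv2.resize(t['image'][160:310,140:440],(560,300))])[:,:,::-1])
E
```

```text
time: 26.2
ee_pos: [0.6194, -0.2036, 0.1068]
ee_rot: [0.706, 0.708, -0.0, -0.0]
force: [0.3, 0.6, -0.6]
grip_width: 0.0284
grip_force: 30.0
time: 27.2
ee_pos: [0.6192, -0.2035, 0.2486]
ee_rot: [0.706, 0.708, -0.0, -0.0]
force: [-0.1, -0.1, -0.2]
grip_width: 0.0928
grip_force: 0.0
time: 28.0
ee_pos: [0.4203, -0.2045, 0.2473]
ee_rot: [0.706, 0.708, 0.0, 0.001]
force: [0.3, -0.1, 0.7]
grip_width: 0.0928
grip_force: 0.0
```

View pics/w11.png

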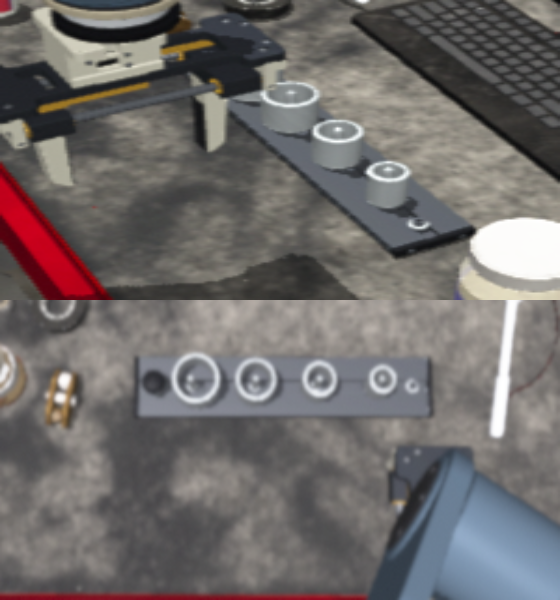

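Both views show all four sleeves flat on the bar, each with a post tip inside, in the right order from the knob. The gripper is clear.

```bash
python3 -c "
from rig import bot
print(bot.hand_in())"
```

```text
the job is handed in; nothing more can be done
None
```

The job is handed in at about 28 s on the robot's clock: all four sleeves stand flat on their posts, 56, 48, 40 and 32 mm from the knob end to the plain end, and the arm never went near the ratchet, tape or grease tub.

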